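# Roll down a crate-front laminate sheet

## Task

Take the hand roller by its wooden grip from its white cradle and press down the blue laminate sheet with it: start on the green stripe and roll once along the middle of the sheet to the red stripe, pressing steadily so that the springy sheet stays pushed down a few millimetres all the way, but not so hard that it is pressed fully down. Then put the roller back upright on its cradle, as it was, and let go; nothing but the roller should press on the sheet.

Things in the scene. Friction and masses are not known exactly. Their poses are not given: they have to be found in the camera images.
- roller: Hand roller, 112 mm tall, 250-500 g. Origin: underside of its black drum (dia 44, 52 long, axis y, rolls along x), mid-length; z up. Above: steel bridge (z 46-54, 100 wide in y), then upright pale wood grip block, z 54-112, 24 thick in x, 50 wide in y: pinch across the 24. Feet at both ends (|y| 38-50, 60 long in x, undersides z 14) carry it on the cradle, drum hanging free. Half-turn symmetric.
- cradle: White cradle 110 x 150 mm, fixed. Origin: centre of its underside, on the table. Two flat rails, |y| 36-62 mm, 100 long in x, tops 24 mm up, 72 mm gap between. The roller's feet stand on the rails, its drum hangs in the gap, roller x along cradle x (either way round), centred within a few mm; the roller's origin is then 10 mm above this one.
- sheet: Blue sheet, white diamonds, 200 (x) x 80 mm; green stripe on the 30 mm at its -x end (nearer the robot), red on the 30 mm at +x; on a plywood board (250 x 120), left or right; the brown wood sheet is a bystander. Origin under its middle; flat top 18 mm above it, 32 above table. Sinks level on a spring pad: 3 N to start, +1.2 N/mm, hard stop at 12 mm; 4-6 mm down is right. Springs back.
- drum (a joint): Angle of the roller's drum about its axle in rad, 0 at the start; turns freely without end, either sign; rolling 22 mm turns it 1 rad.

How it is judged:
By the outcome, as a careful person would: the job done as asked, in the order asked, and still so for the second after the job is handed in, with the robot touching nothing.
It also fails if it takes over 48 s, if anything falls off the work surface, if the arm or the gripper's body presses on something with over 40 N, if the wrist force passes 120 N, or if a joint passes its speed limit or range.

## Robot

A 7-joint arm with a two-finger parallel gripper is mounted at the origin on the work surface. World frame = base frame: x ahead of the robot, y to its left, z up, the work surface at z = 0. Lengths are in m, angles in rad, forces in N, time in s.
With the tool pointing down it reaches from about 0.4 to 0.85 m from the base axis. Payload 10.4 kg.
Tool frame: the origin (TCP) lies where the fingers leave the gripper's body, on its centre line; the fingertips stand 73 mm ahead of it and the grasp point (between the pads) lies 54 mm ahead of it; z points along the fingers, y is the direction in which the jaws open and shut (so a half turn about z gives the same grasp; the last joint's range is limited). The gripper opens to 85 mm and grips with 20 to 120 N. Pads are 22 mm wide; open, the fingers measure 114 mm over their backs; the gripper's body (76 mm by 85 mm) begins 54 mm behind the grasp point. The pads swing forward as they close: fully open they stand 13 mm farther back than shut.
Start: joints at [-1.329, 0.332, -0.065, 1.46, 0.022, 1.35, -0.088], TCP at [0.164, 0.603, 0.304] pointing down, gripper open.
Joint ranges: [-2.6, 2.6], [-0.5, 2.12], [-1.47, 1.34], [0.16, 2.42], [-1.27, 4.41], [0.06, 2.06], [-2.6, 2.6]. Speed limits (rad/s): [2.22, 2.22, 2.79, 2.79, 3.14, 3.14, 3.14].

## Interface

Orientations are given as a unit quaternion [x, y, z, w].
In Python, from workcell import get_obs, camera, camera_model, hand_in gives the robot as it stands.
- The arm moves only by the shell command python3 -m crank 'ROWS' [FORCE]. ROWS is text: rows parted by semicolons, each of 7 numbers parted by spaces: the shift along the tool's x, y, z in units of 40 mm (1.0 is 40 mm), then the turn, a rotation vector about the tool's x, y, z in units of 8 degrees (1.0 is 8 degrees), then the finger opening in mm, from 0 to 85.4. In form: x y z ax ay az jaw; .... A call has exactly 10 rows; each row shifts and turns the pose as measured when the row begins, along the tool's axes as they then stand; what a row does not reach is not made up. A row lasts 1/10 s, in which the tool goes at most 50 mm and 8.59 degrees, less where a joint would pass 70% of its speed; a pose out of reach is approached as far as the arm can. A call is refused whole if a number of a shift passes 1 or a number of a turn 1, either way. A call with a gripper value outside its range is refused whole. The fingers move at their own pace and stop on an object; FORCE is the grip in N (left out, the last holds). Time passes only in rows, so rows that do not move let the fingers close, or fill a call up. It gives the time, the measured TCP pose, the force and the opening at its end, in the units of the state.
- get_obs(): the state, without advancing time (a new reading comes with each control period).
- camera(name): name is "scene" or "top" or "wrist"; returns (picture, depth): 384x512x3 uint8, red, green, blue; 384x512 float32, m along the optical axis (not along the pixel's ray), 0 where there is no reading.
- camera_model(name): a dict with "fx", "fy", "cx", "cy" (pixels), "position" and "rotation" of the camera in the world; the wrist camera has in their place "hand_eye" (4x4, takes a point from camera to tool coordinates, whose origin is the TCP and whose axes are the flange's). Camera axes: x right, y up, looking along -z (the intrinsics and any distortion apply to the point x, -y, -z); pixel columns grow to the right and rows downward; lengths in m; the calibration is good to about 2 mm. A picture is of the moment at which its call begins: read the wrist's pose just before it. camera_model takes no time and is no camera call.
- hand_in(): hands the job in, once; it reports no verdict.
The state is a dict: "clock": time; "joint_pos": joint angles; "joint_velocities": joint speeds; "tau": joint torques, N m; "position": TCP position; "ee_rot": TCP orientation; "ft_force": force on the tool from outside, world axes, zero at the start; "torque": the same for the moment, N m; "grip_width": opening from 0.0 (shut) to 1.0 (fully open).
Only numpy, scipy, OpenCV 4.12 (cv2) and the standard library are available. Lean on these libraries where they do the work, as an engineer would, in place of code of your own. Each camera call takes 0.05 s, during which the arm holds its last target.

## Working session

There is one attempt and no reset: what is moved stays moved. The work goes in short steps, Python scripts to look and compute and a shell command to move; the robot and the scene stay as the last step left them, time stands still between calls to the robot, and variables do not carry over. Pictures are saved under pics/ and viewed, and the job is handed in when it is done.

```bash
ls; mkdir -p pics
python3 - <<'E'
from workcell import *
import cv2, numpy as np
print(get_obs())
for n in ("scene","top"):
    p,d=camera(n); cv2.imwrite(f"pics/{n}0.png",p[:,:,::-1]); np.savez(f"pics/{n}0.npz",p=p,d=d)
    print(n,camera_model(n))
print(camera_model("wrist"))
E
```

```text
pics
{'clock': 0.0, 'joint_pos': array([-1.32862072,  0.33289409, -0.06473086,  1.46090537,  0.02161595,
        1.34988959, -0.08851695]), 'joint_velocities': array([ 0.00035872, -0.00078026,  0.00010872,  0.00067908, -0.00115974,
       -0.00155999,  0.0006922 ]), 'tau': array([ 7.18070332e-04, -6.25462031e+01,  4.95810597e-02, -3.91592610e+01,
        1.62043667e-02,  1.03552974e-02, -3.24594248e-05]), 'position': array([0.16347763, 0.60297658, 0.30311923]), 'ee_rot': array([ 1.31983573e-01,  9.91251656e-01, -6.97570433e-04, -5.84309152e-05]), 'ft_force': array([ 0.45748779,  0.38644913, -0.0259263 ]), 'torque': array([ 0.04165202, -0.01685004, -0.00741535]), 'grip_width': 1.000685440395895}
scene {'fx': 351.7094130201598, 'fy': 351.7094130201598, 'cx': 252.98246126114407, 'cy': 192.36408349659408, 'position': array([ 0.7819701 , -0.30649666,  0.67141118]), 'rotation': array([0.25078126, 0.07996526, 0.3164449 , 0.91135994])}
top {'fx': 408.7788685738388, 'fy': 408.7788685738388, 'cx': 254.5137516479926, 'cy': 194.301070518311, 'position': array([ 0.48366263, -0.00430379,  1.03006208]), 'rotation': array([-0.03447169,  0.0198361 ,  0.70899708, -0.70408904])}
{'fx': 283.6535031189205, 'fy': 283.6535031189205, 'cx': 252.7912827170285, 'cy': 192.35457978783316, 'hand_eye': array([[-1.63295210e-03,  9.44591414e-01,  3.28244413e-01,
         8.40221146e-02],
       [ 9.99998293e-01,  1.25882545e-03,  1.35226551e-03,
         2.70520521e-04],
       [ 8.64135967e-04,  3.28246061e-01, -9.44591857e-01,
        -7.08833502e-02],
       [ 0.00000000e+00,  0.00000000e+00,  0.00000000e+00,
         1.00000000e+00]])}
```

View pics/top0.png

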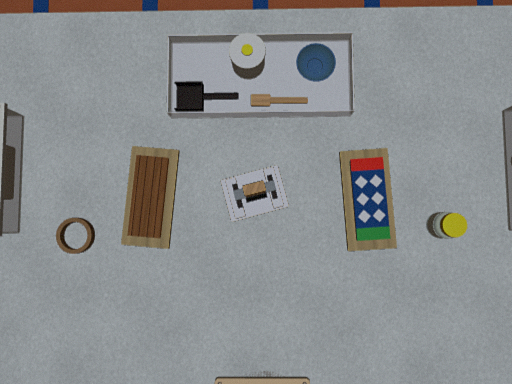

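View pics/scene0.png

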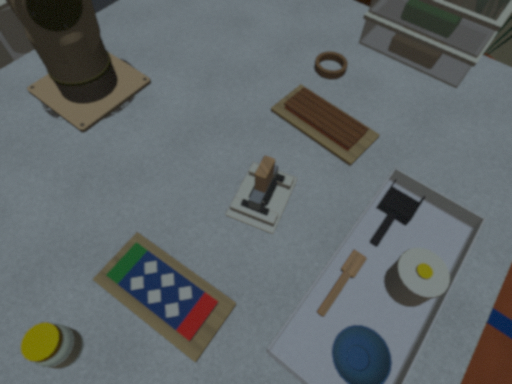

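The top view shows the cradle with the roller at about (254,192), the blue sheet on the right board at (370,200), green end at the bottom (towards the robot), and the brown bystander at left. Next I'll measure them.

```bash
cat > h.py <<'E'
import numpy as np, cv2
from scipy.spatial.transform import Rotation as R
from workcell import *
def cloud(name,p,d,m=None,o=None):
    m=m or camera_model(name)
    v,u=np.mgrid[0:384,0:512]
    X=np.stack([(u-m['cx'])/m['fx']*d,-(v-m['cy'])/m['fy']*d,-d],-1)
    if 'position' in m: return X@R.from_quat(m['rotation']).as_matrix().T+m['position']
    H=np.array(m['hand_eye']); T=X@H[:3,:3].T+H[:3,3]
    return T@R.from_quat(o['ee_rot']).as_matrix().T+o['position']
def rect(P):
    r=cv2.minAreaRect((P*1000).astype(np.float32)); b=cv2.boxPoints(r); 
    e=b[1]-b[0]; f=b[2]-b[1]
    L=e if np.linalg.norm(e)>np.linalg.norm(f) else f
    return np.round(r[0],1),np.round(r[1],1),np.round(np.degrees(np.arctan2(L[1],L[0])),2)
E
python3 - <<'E'
from h import *
for n in ("top","scene"):
    z=np.load(f"pics/{n}0.npz");p=z['p'];d=z['d'];C=cloud(n,p,d)
    hsv=cv2.cvtColor(p,cv2.COLOR_RGB2HSV)
    def rep(name,mask):
        mask=mask&(d>0)
        nn,lab,st,ce=cv2.connectedComponentsWithStats(mask.astype(np.uint8))
        k=1+np.argmax(st[1:,4]); M=lab==k
        P=C[M]; print(n,name,st[k],ce[k].round(),"z",np.percentile(P[:,2],[5,50,95]).round(4),rect(P[:,:2]))
        return M
    x,y,zz=C[...,0],C[...,1],C[...,2]
    roi=(x>.3)&(x<.65)&(y<-.15)&(y>-.4)
    h,s,v=hsv[...,0],hsv[...,1],hsv[...,2]
    rep("board",roi&(zz>.008)&(y>-.38)&(s>40))
    rep("sheet",roi&(zz>.026))
    rep("green",roi&(h>45)&(h<75)&(s>100))
    rep("red",roi&((h<6)|(h>174))&(s>150))
    r2=(abs(x-.48)<.1)&(abs(y)<.1)
    rep("cradle",r2&(zz>.004))
    rep("rollertop",r2&(zz>.095))
    rep("bridge+",r2&(zz>.04))
    print("table z",np.median(zz[(abs(x-.4)<.05)&(abs(y-.1)<.03)]))
E
```

```text
top board [ 340  157   57   94 3981] [367. 204.] z [0.011  0.0295 0.0342] (array([ 538.4, -264.7]), array([228.6, 121.9]), np.float32(3.44))
top sheet [ 350  157   41   84 2728] [370. 199.] z [0.0286 0.0317 0.0347] (array([ 548.7, -263.9]), array([200.2,  81.4]), np.float32(3.84))
top green [356 227  35  14 404] [373. 233.] z [0.029  0.032  0.0348] (array([ 463.9, -272.7]), array([29.2, 86.9]), np.float32(-86.57))
top red [350 157  34  14 385] [366. 164.] z [0.0294 0.0322 0.035 ] (array([ 633.7, -258.2]), array([28.7, 79.7]), np.float32(-86.79))
top cradle [ 222  183   67   39 1638] [253. 200.] z [0.0047 0.0236 0.1221] (array([554.1,  16.5]), array([ 87.5, 153.6]), np.float32(-76.44))
top rollertop [242 183  24  14 239] [253. 189.] z [0.1121 0.1213 0.124 ] (array([568.3,  16.3]), array([24. , 49.4]), np.float32(-75.81))
top bridge+ [233 183  43  19 526] [253. 191.] z [0.0443 0.067  0.1235] (array([563.3,  15.9]), array([ 33.2, 100.6]), np.float32(-82.25))
table z -0.0002964568852653615
scene board [  94  233  133  119 6693] [160. 291.] z [0.0122 0.0307 0.0333] (array([ 539.2, -267.4]
[... 213 characters left out ...]
40 597] [126. 263.] z [0.0303 0.0321 0.0337] (array([ 463.4, -272.6]), array([29.3, 78.7]), np.float32(-86.0))
scene red [177 293  40  47 762] [197. 316.] z [0.0304 0.0321 0.0339] (array([ 633.8, -261.8]), array([29.1, 78.5]), np.float32(-86.72))
scene cradle [ 225  156   62   67 1506] [253. 188.] z [0.0047 0.0252 0.1218] (array([553.2,  10.3]), array([ 83.1, 150.6]), np.float32(-76.51))
scene rollertop [254 156  21  29 328] [264. 168.] z [0.0991 0.1208 0.1227] (array([568.5,  11.7]), array([24.1, 50.6]), np.float32(-76.91))
scene bridge+ [248 156  30  51 622] [262. 177.] z [0.0469 0.0991 0.1225] (array([564.9,  11.7]), array([102.5,  30.2]), np.float32(89.64))
table z -0.0006142963432946846
```

Run:
```python
from h import *
for n in ("top","scene"):
    z=np.load(f"pics/{n}0.npz");p=z['p'];d=z['d'];C=cloud(n,p,d)
    def rep(name,mask):
        mask=mask&(d>0)
        nn,lab,st,ce=cv2.connectedComponentsWithStats(mask.astype(np.uint8))
        k=1+np.argmax(st[1:,4]); M=lab==k
        P=C[M]; print(n,name,st[k],"z",np.percentile(P[:,2],[5,50,95]).round(4),rect(P[:,:2]))
    x,y,zz=C[...,0],C[...,1],C[...,2]
    roi=(x>.3)&(x<.7)&(y<-.15)&(y>-.36)
    rep("board",roi&(zz>.008))
    rep("sheet",roi&(zz>.026))
    r2=(abs(x-.53)<.14)&(abs(y)<.12)
    rep("cradle",r2&(zz>.004)); rep("cradlebase",r2&(zz>.004)&(zz<.03))
    rep("rollertop",r2&(zz>.105))
    rep("bridge+",r2&(zz>.04)&(zz<.075))
```

```text
top board [ 339  148   58  104 4893] z [0.0111 0.0294 0.0342] (array([ 548.7, -264. ]), array([249.9, 121.8]), np.float32(3.55))
top sheet [ 350  157   41   84 2730] z [0.0286 0.0317 0.0347] (array([ 548.7, -263.9]), array([200.2,  81.4]), np.float32(3.84))
top cradle [ 221  165   68   57 2363] z [0.0046 0.0224 0.1217] (array([565.6,  19.6]), array([109.7, 153.2]), np.float32(-75.26))
top cradlebase [ 221  165   68   57 1625] z [0.0044 0.0074 0.0256] (array([565.6,  19.6]), array([109.7, 153.2]), np.float32(-75.26))
top rollertop [242 181  24  15 244] z [0.1179 0.1215 0.124 ] (array([568.3,  16.3]), array([24. , 49.4]), np.float32(-75.81))
top bridge+ [233 180  43  22 313] z [0.0432 0.0627 0.0664] (array([565. ,  15.8]), array([ 35.6, 100.2]), np.float32(-78.8))
scene board [  92  232  144  130 8763] z [0.012  0.0304 0.0333] (array([ 548.2, -267.4]), array([250.5, 120.4]), np.float32(3.6))
scene sheet [ 106  242  112  100 4918] z [0.03   0.0318 0.0336] (array([ 547.5, -267.7]), array([201.9,  80. ]), np.float32(3.55))
scene cradle [ 225  156   72   77 2996] z [0.0046 0.0234 0.121 ] (array([566. ,  13.6]), array([109.8, 150.1]), np.float32(-75.32))
scene cradlebase [ 225  162   72   71 1812] z [0.0044 0.0069 0.0249] (array([566. ,  13.6]), array([109.8, 150.1]), np.float32(-75.32))
scene rollertop [254 156  21  27 342] z [0.1085 0.1208 0.1226] (array([568.7,  11.6]), array([24.5, 50.9]), np.float32(-76.91))
scene bridge+ [248 165  30  45 454] z [0.0417 0.0606 0.07  ] (array([568.3,  11.9]), array([ 40.8, 100.6]), np.float32(-75.3))
```

```bash
python3 -m crank '-0.95 -0.8 0 0 0 0 85;-0.95 -0.8 0 0 0 0 85;-0.95 -0.8 0 0 0 0 85;-0.95 -0.8 0 0 0 0 85;-0.95 -0.8 0 0 0 0 85;-0.95 -0.8 0 0 0 0 85;-0.95 -0.8 0 0 0 0 85;-0.95 -0.8 0 0 0 0 85;-0.95 -0.8 0 0 0 0 85;-0.95 -0.8 0 0 0 0 85' 40
```

```text
clock: 1.1
position: [0.4444, 0.1938, 0.2988]
ee_rot: [0.126, 0.992, -0.002, -0.003]
ft_force: [0.3, 0.3, -0.0]
grip_width: 0.994
```

```bash
python3 -m crank '-0.52 -0.45 0.1 0 0 0.95 85;-0.57 -0.37 0.1 0 0 0.95 85;-0.61 -0.3 0.1 0 0 0.95 85;-0.65 -0.21 0.1 0 0 0.95 85;-0.67 -0.12 0.1 0 0 0.95 85;-0.68 -0.03 0.1 0 0 0.95 85;-0.68 0.06 0.1 0 0 0.95 85;-0.67 0.15 0.1 0 0 0.95 85;0 0 0.1 0 0 0 85;0 0 0 0 0 0 85'
python3 - <<'E'
from h import *
o=get_obs();p,d=camera("wrist"); cv2.imwrite("pics/w1.png",p[:,:,::-1])
print(o['position'],o['ee_rot'],o['joint_pos'])
C=cloud("wrist",p,d,o=o); np.savez("pics/w1.npz",p=p,d=d,C=C)
M=R.from_quat(o['ee_rot']).as_matrix(); print(np.degrees(np.arctan2(M[1,1],M[0,1])),M.round(3))
x,y,zz=C[...,0],C[...,1],C[...,2]
def rep(name,mask):
    mask=mask&(d>0)
    nn,lab,st,ce=cv2.connectedComponentsWithStats(mask.astype(np.uint8))
    k=1+np.argmax(st[1:,4]); Q=lab==k
    P=C[Q]; print(name,st[k],"z",np.percentile(P[:,2],[5,50,95]).round(4),rect(P[:,:2]))
r2=(abs(x-.56)<.14)&(abs(y)<.12)
rep("cradle",r2&(zz>.004)&(zz<.14)); rep("rollertop",r2&(zz>.11)&(zz<.135)); rep("bridge",r2&(zz>.05)&(zz<.075)); rep("rails",r2&(zz>.02)&(zz<.03))
E
```

```text
clock: 2.1
position: [0.5705, -0.0043, 0.2594]
ee_rot: [0.631, 0.776, -0.006, -0.001]
ft_force: [-0.4, -0.0, -0.3]
grip_width: 0.996
[ 0.57051042 -0.00427916  0.25937181] [ 0.63123595  0.7755702  -0.00554167 -0.00114927] [-0.55791011  0.26664272  0.57224134  1.69096116 -0.1440419   1.23702298
  0.25127292]
11.714269608337164 [[-0.203  0.979 -0.009]
 [ 0.979  0.203 -0.007]
 [-0.005 -0.01  -1.   ]]
cradle [  200    79   102   135 12409] z [0.006  0.0245 0.1231] (array([565.2,  15.8]), array([109.7, 149.5]), np.float32(-75.35))
rollertop [ 239  148   33   65 1969] z [0.1201 0.1228 0.1239] (array([567.7,  14.9]), array([24. , 49.6]), np.float32(-75.9))
bridge [240 110  30  36 822] z [0.063  0.065  0.0666] (array([560. ,  47.1]), array([27.7, 32.8]), np.float32(-76.46))
rails [ 203   92   97   32 1816] z [0.0234 0.0248 0.0262] (array([552.8,  63.2]), array([99.4, 26. ]), np.float32(14.84))
```

View pics/w1.png

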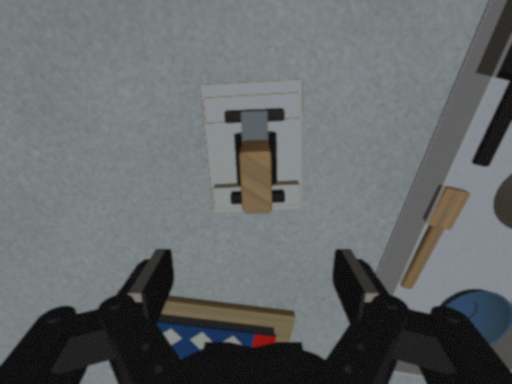

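```bash
cat >> h.py <<'E'
def delta(pos,yaw,n=1):
    o=get_obs();A=R.from_quat(o['ee_rot']);c,s=np.cos(np.radians(yaw)),np.sin(np.radians(yaw))
    B=R.from_matrix(np.array([[-s,c,0],[c,s,0],[0,0,-1.]]))
    M=A.as_matrix()
    print("now",o['position'].round(4),"yaw",np.degrees(np.arctan2(M[1,1],M[0,1])).round(2),"F",o['ft_force'].round(2),"T",o['torque'].round(2),"w",round(o['grip_width'],3),"t",o['clock'])
    print("shift",(A.inv().apply(np.array(pos)-o['position'])/.04).round(3),"turn",((A.inv()*B).as_rotvec(degrees=True)/8).round(3))
E
python3 -c "
from h import *
delta([.568,.0145,.143],14)"
```

```text
now [ 0.5705 -0.0044  0.2597] yaw 11.71 F [ 0.1  -0.37 -0.41] T [-0.03  0.04  0.03] w 0.997 t 2.15
shift [0.492 0.062 2.916] turn [-0.069  0.038 -0.286]
```

```bash
python3 -m crank '0.16 0.02 0.2 -0.03 0.02 -0.1 85;0.16 0.02 0.3 -0.03 0.01 -0.1 85;0.16 0.02 0.3 -0.01 0.01 -0.08 85;0 0 0.3 0 0 0 85;0 0 0.3 0 0 0 85;0 0 0.3 0 0 0 85;0 0 0.3 0 0 0 85;0 0 0 0 0 0 85;0 0 0 0 0 0 85;0 0 0 0 0 0 85'
python3 - <<'E'
from h import *
delta([.568,.0145,.143],14)
o=get_obs();p,d=camera("wrist"); cv2.imwrite("pics/w2.png",p[:,:,::-1])
C=cloud("wrist",p,d,o=o)
x,y,zz=C[...,0],C[...,1],C[...,2]
def rep(name,mask):
    mask=mask&(d>0)
    nn,lab,st,ce=cv2.connectedComponentsWithStats(mask.astype(np.uint8))
    k=1+np.argmax(st[1:,4]); Q=lab==k
    P=C[Q]; print(name,st[k],"z",np.percentile(P[:,2],[5,50,95]).round(4),rect(P[:,:2]))
r2=(abs(x-.568)<.05)&(abs(y-.015)<.05)
rep("rollertop",r2&(zz>.11)&(zz<.135))
E
```

```text
clock: 3.15
position: [0.5666, 0.0203, 0.1716]
ee_rot: [0.611, 0.791, 0.001, -0.001]
ft_force: [0.7, -1.6, 0.6]
grip_width: 0.994
now [0.5666 0.0203 0.1716] yaw 14.65 F [ 0.72 -1.57  0.65] T [ 0.01  0.01 -0.03] w 0.994 t 3.15
shift [-0.151 -0.002  0.716] turn [-0.006 -0.019  0.081]
rollertop [ 228  228   49   94 4317] z [0.1151 0.1227 0.1237] (array([567.8,  15. ]), array([24. , 50.5]), np.float32(-75.89))
```

View pics/w2.png

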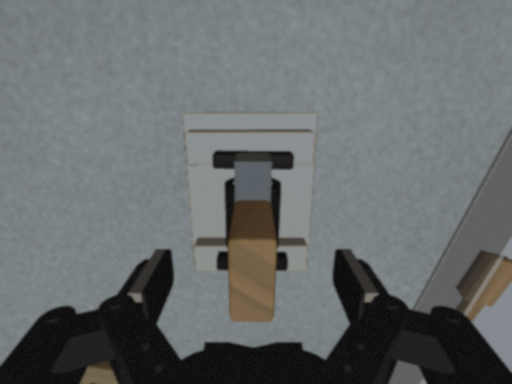

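The wrist view shows the grip block midway between the open fingers (grip at ~(253,260)). Next: the final descent, then close.

```bash
python3 -m crank '-0.07 0 0.15 0 0 0.04 85;-0.07 0 0.15 0 -0.02 0.04 85;0 0 0.15 0 0 0 85;0 0 0.12 0 0 0 85;0 0 0.08 0 0 0 85;0 0 0 0 0 0 85;0 0 0 0 0 0 0;0 0 0 0 0 0 0;0 0 0 0 0 0 0;0 0 0 0 0 0 0' 70
python3 -c "
from h import *
delta([.568,.0145,.143],14)"
```

```text
clock: 4.2
position: [0.569, 0.0144, 0.1448]
ee_rot: [0.616, 0.788, 0.001, 0.001]
ft_force: [0.2, 0.4, 0.0]
grip_width: 0.326
now [0.569  0.0144 0.1448] yaw 13.95 F [0.16 0.37 0.02] T [ 0.04 -0.02 -0.01] w 0.326 t 4.2
shift [ 0.009 -0.024  0.044] turn [ 0.014  0.003 -0.007]
```

```bash
python3 -m crank '0 0 0 0 0 0 0;0 0 0 0 0 0 0;0 0 0 0 0 0 0;0 0 0 0 0 0 0;0 0 0 0 0 0 0;0 0 -0.1 0 0 0 0;0 0 -0.2 0 0 0 0;0 0 -0.3 0 0 0 0;0 0 -0.4 0 0 0 0;0 0 0 0 0 0 0'
python3 - <<'E'
from h import *
delta([.568,.0145,.143],14)
p,d=camera("wrist"); cv2.imwrite("pics/w3.png",p[:,:,::-1])
E
```

```text
clock: 5.2
position: [0.568, 0.0142, 0.1871]
ee_rot: [0.616, 0.788, -0.0, -0.0]
ft_force: [0.8, -0.2, -4.9]
grip_width: 0.271
now [0.568  0.0142 0.1871] yaw 13.93 F [ 0.77 -0.21 -4.93] T [-0.07 -0.08  0.05] w 0.271 t 5.2
shift [0.007 0.003 1.102] turn [-0.005  0.003 -0.009]
```

View pics/w3.png

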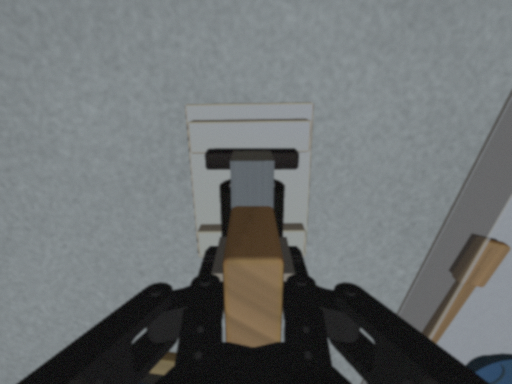

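Roller lifted cleanly and held upright between the pads. Moving it over the green stripe.

```bash
python3 -m crank '-0.3 -0.17 -0.1 0 0 0.1 0;-0.5 -0.28 -0.1 0 0 0.14 0;-0.8 -0.45 -0.1 0 0 0.14 0;-0.8 -0.45 -0.1 0 0 0.14 0;-0.8 -0.45 0 0 0 0.14 0;-0.8 -0.45 0 0 0 0.14 0;-0.8 -0.45 0 0 0 0.14 0;-0.6 -0.34 0 0 0 0.14 0;-0.4 -0.25 0 0 0 0.1 0;-0.2 -0.1 0 0 0 0.1 0'
python3 - <<'E'
from h import *
delta([.4630,-.2713,.200],3.6)
E
```

```text
clock: 6.25
position: [0.456, -0.2672, 0.2017]
ee_rot: [0.693, 0.72, -0.003, -0.002]
ft_force: [0.4, -0.2, -4.3]
grip_width: 0.27
now [ 0.456  -0.2672  0.2017] yaw 2.19 F [ 0.42 -0.23 -4.31] T [-0.02 -0.01 -0.05] w 0.27 t 6.25
shift [-0.109  0.172  0.042] turn [-0.05   0.011 -0.176]
```

```bash
python3 -m crank '-0.04 0.06 0 -0.02 0 -0.06 0;-0.04 0.06 0 -0.02 0 -0.06 0;-0.02 0.04 0 -0.01 0 -0.05 0;0 0 0 0 0 0 0;0 0 0 0 0 0 0;0 0 0 0 0 0 0;0 0 0 0 0 0 0;0 0 0 0 0 0 0;0 0 0 0 0 0 0;0 0 0 0 0 0 0'
python3 - <<'E'
from h import *
delta([.4630,-.2713,.200],3.6)
o=get_obs();p,d=camera("wrist"); cv2.imwrite("pics/w4.png",p[:,:,::-1])
C=cloud("wrist",p,d,o=o)
p2,d2=camera("top"); cv2.imwrite("pics/t4.png",p2[:,:,::-1])
p3,d3=camera("scene"); cv2.imwrite("pics/s4.png",p3[:,:,::-1])
fs=[]
for i in range(1): fs.append(get_obs()['ft_force'])
np.savez("pics/w4.npz",p=p,d=d,C=C,p2=p2,d2=d2,p3=p3,d3=d3); print(fs)
E
```

```text
clock: 7.25
position: [0.4635, -0.2692, 0.2011]
ee_rot: [0.683, 0.73, -0.0, -0.0]
ft_force: [0.0, 0.1, -4.0]
grip_width: 0.27
now [ 0.4635 -0.2692  0.2011] yaw 3.81 F [ 0.04  0.05 -4.  ] T [ 0.01 -0.   -0.01] w 0.27 t 7.25
shift [-0.051 -0.016  0.027] turn [-0.002 -0.     0.026]
[array([ 0.10639962,  0.17227025, -4.81409833])]
```

View pics/w4.png

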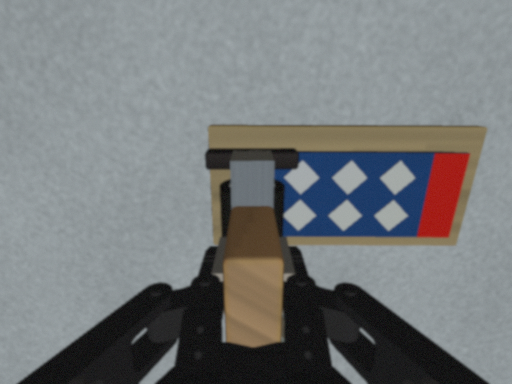

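View pics/s4.png

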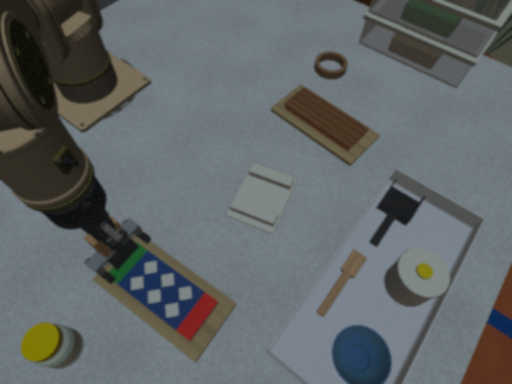

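Run:
```python
from h import *
z=np.load("pics/w4.npz");p,d,C=z['p'],z['d'],z['C']
hsv=cv2.cvtColor(p,cv2.COLOR_RGB2HSV);h,s,v=[hsv[...,i] for i in range(3)]
x,y,zz=C[...,0],C[...,1],C[...,2]
roi=(x>.5)&(y<-.2)&(y>-.36)&(d>0)
def rep(n,m):
    P=C[m]; print(n,m.sum(),np.percentile(P[:,2],[5,50,95]).round(4),rect(P[:,:2]))
rep("red",roi&((h<6)|(h>174))&(s>150))
rep("sheet visible",roi&(zz>.025)&(zz<.038)&(np.arange(512)[None]>300))
rep("board visible",roi&(zz>.008)&(zz<.038)&(np.arange(512)[None]>300))
tip=(np.hypot(x-.4635,y+.2692)<.06)&(d>0)
o=get_obs();A=R.from_quat(o['ee_rot']);T=A.inv().apply(C.reshape(-1,3)-o['position']).reshape(C.shape)
m=(abs(T[...,0])<.03)&(abs(T[...,1])<.013)&(d>0)&(s>60)&(T[...,2]<.07)
print("grip top tool z",np.percentile(T[m][:,2],[5,25,50,75,95]).round(4),T[m].mean(0))
m=(abs(T[...,0])<.05)&(abs(T[...,1])<.012)&(T[...,0]>.02)&(d>0)&(s<60)&(T[...,2]<.12)&(T[...,2]>.06)
print("bridge tool z",np.percentile(T[m][:,2],[5,25,50,75,95]).round(4),np.median(T[m],0))
for n,k in(("top","2"),("scene","3")):
    CC=cloud(n,z['p'+k],z['d'+k]); q=(abs(CC[...,0]-.463)<.06)&(abs(CC[...,1]+.27)<.07)&(CC[...,2]>.1)&(CC[...,2]<.135)
    print(n,q.sum(),CC[q].mean(0) if q.any() else '')
```

```text
red 2741 [0.0326 0.0336 0.0346] (array([ 633.2, -260.8]), array([30.4, 79.9]), np.float32(-86.86))
sheet visible 13460 [0.032  0.0333 0.0344] (array([ 576.9, -264.5]), array([144.4,  80.8]), np.float32(3.42))
board visible 20288 [0.0142 0.0328 0.0343] (array([ 589. , -263.7]), array([168.7, 120.3]), np.float32(3.42))
grip top tool z [-0.0105  0.0213  0.0219  0.028   0.058 ] [0.01282316 0.00043006 0.02442303]
bridge tool z [0.0785 0.0791 0.0795 0.0799 0.0805] [0.0374832  0.00021496 0.07953554]
top 228 [ 0.46226396 -0.23486137  0.11582356]
scene 831 [ 0.47081127 -0.27460201  0.11479458]
```

```bash
python3 -m crank '-0.02 -0.01 0.1 0 0 0.01 0;-0.03 -0.01 0.2 0 0 0.01 0;0 0 0.2 0 0 0 0;0 0 0.15 0 0 0 0;0 0 0.08 0 0 0 0;0 0 0 0 0 0 0;0 0 0 0 0 0 0;0 0 0 0 0 0 0;0 0 0 0 0 0 0;0 0 0 0 0 0 0'
python3 - <<'E'
from h import *
delta([.4635,-.2712,.1615],3.5)
E
```

```text
clock: 8.4
position: [0.4625, -0.2716, 0.1689]
ee_rot: [0.684, 0.729, -0.0, -0.0]
ft_force: [-0.1, -0.2, -5.0]
grip_width: 0.274
now [ 0.4625 -0.2716  0.1689] yaw 3.61 F [-0.06 -0.24 -4.95] T [-0.06 -0.04 -0.04] w 0.274 t 8.4
shift [0.009 0.025 0.185] turn [-0.007 -0.     0.014]
```

```bash
python3 -m crank '0 0 0.05 0 0 0 0;0 0 0.05 0 0 0 0;0 0 0.04 0 0 0 0;0 0 0.03 0 0 0 0;0 0 0 0 0 0 0;0 0 0 0 0 0 0;0 0 0 0 0 0 0;0 0 0 0 0 0 0;0 0 0 0 0 0 0;0 0 0 0 0 0 0'
python3 - <<'E'
from h import *
delta([.4635,-.2712,.1615],3.5)
E
```

```text
clock: 9.4
position: [0.4642, -0.2717, 0.1637]
ee_rot: [0.684, 0.729, 0.001, 0.001]
ft_force: [0.1, 1.3, 1.1]
grip_width: 0.272
now [ 0.4642 -0.2717  0.1637] yaw 3.65 F [0.15 1.28 1.11] T [ 0.32  0.13 -0.04] w 0.272 t 9.4
shift [ 0.013 -0.017  0.055] turn [0.023 0.001 0.018]
```

```bash
python3 -m crank '0 0 0.03 0 0 0 0;0 0 0.03 0 0 0 0;0 0 0.02 0 0 0 0;0 0 0 0 0 0 0;0 0 0 0 0 0 0;0 0 0 0 0 0 0;0 0 0 0 0 0 0;0 0 0 0 0 0 0;0 0 0 0 0 0 0;0 0 0 0 0 0 0'
python3 - <<'E'
from h import *
delta([.4635,-.2712,.1615],3.5)
E
```

```text
clock: 10.4
position: [0.465, -0.2717, 0.1611]
ee_rot: [0.684, 0.729, 0.002, 0.002]
ft_force: [-0.6, 2.2, 4.2]
grip_width: 0.274
now [ 0.465  -0.2717  0.1611] yaw 3.66 F [-0.59  2.15  4.17] T [0.52 0.14 0.01] w 0.274 t 10.4
shift [ 0.014 -0.035 -0.01 ] turn [0.036 0.001 0.02 ]
```

```bash
python3 -m crank '0 0.03 0 0.01 0 0 0;0 0.06 0 0.01 0 0 0;0 0.08 0 0.01 0 0 0;0 0.08 0 0.01 0 0 0;0 0.08 0 0 0 0 0;0 0.08 0 0 0 0 0;0 0.08 0 0 0 0 0;0 0.08 0 0 0 0 0;0 0.08 0 0 0 0 0;0 0.06 0 0 0 0 0'
python3 - <<'E'
from h import *
delta([.6335,-.2608,.1612],3.5)
E
```

```text
clock: 11.4
position: [0.4961, -0.2696, 0.1611]
ee_rot: [0.684, 0.729, -0.0, -0.0]
ft_force: [-0.3, 1.8, 4.2]
grip_width: 0.273
now [ 0.4961 -0.2696  0.1611] yaw 3.67 F [-0.32  1.75  4.21] T [ 0.5   0.13 -0.03] w 0.273 t 11.4
shift [-0.     3.443 -0.006] turn [-0.006  0.003  0.022]
```

```bash
python3 -m crank '0 0.08 0 0 0 0 0;0 0.1 0 0 0 0 0;0 0.1 0 0 0 0 0;0 0.1 0 0 0 0 0;0 0.1 0 0 0 0 0;0 0.1 0 0 0 0 0;0 0.1 0 0 0 0 0;0 0.1 0 0 0 0 0;0 0.1 0 0 0 0 0;0 0.1 0 0 0 0 0'
python3 - <<'E'
from h import *
delta([.6335,-.2608,.1612],3.5)
E
```

```text
clock: 12.4
position: [0.5387, -0.2668, 0.1611]
ee_rot: [0.684, 0.729, -0.0, -0.0]
ft_force: [-1.1, 2.5, 4.5]
grip_width: 0.276
now [ 0.5387 -0.2668  0.1611] yaw 3.68 F [-1.13  2.47  4.49] T [ 0.46  0.19 -0.  ] w 0.276 t 12.4
shift [-1.000e-03  2.375e+00 -5.000e-03] turn [-0.006  0.002  0.022]
```

```bash
python3 -m crank '0 0.1 0 0 0 0 0;0 0.1 0 0 0 0 0;0 0.1 0 0 0 0 0;0 0.1 0 0 0 0 0;0 0.1 0 0 0 0 0;0 0.1 0 0 0 0 0;0 0.1 0 0 0 0 0;0 0.1 0 0 0 0 0;0 0.1 0 0 0 0 0;0 0.1 0 0 0 0 0'
python3 - <<'E'
from h import *
delta([.6335,-.2608,.1612],3.5)
E
```

```text
clock: 13.4
position: [0.5823, -0.264, 0.1611]
ee_rot: [0.684, 0.729, -0.0, -0.0]
ft_force: [-0.5, 2.1, 3.7]
grip_width: 0.272
now [ 0.5823 -0.264   0.1611] yaw 3.68 F [-0.46  2.08  3.74] T [ 0.47  0.17 -0.05] w 0.272 t 13.4
shift [-0.003  1.282 -0.004] turn [-0.004  0.002  0.023]
```

```bash
python3 -m crank '0 0.12 0 0 0 0 0;0 0.12 0 0 0 0 0;0 0.12 0 0 0 0 0;0 0.12 0 0 0 0 0;0 0.12 0 0 0 0 0;0 0.12 0 0 0 0 0;0 0.12 0 0 0 0 0;0 0.12 0 0 0 0 0;0 0.09 0 0 0 0 0;0 0.04 0 0 0 0 0'
python3 - <<'E'
from h import *
delta([.6335,-.2608,.1612],3.5)
o=get_obs();p,d=camera("wrist"); cv2.imwrite("pics/w5.png",p[:,:,::-1])
p,d=camera("scene"); cv2.imwrite("pics/s5.png",p[:,:,::-1])
E
```

```text
clock: 14.4
position: [0.6304, -0.2608, 0.161]
ee_rot: [0.684, 0.73, -0.0, 0.0]
ft_force: [-1.2, 2.2, 4.3]
grip_width: 0.27
now [ 0.6304 -0.2608  0.161 ] yaw 3.71 F [-1.18  2.22  4.26] T [ 0.54  0.11 -0.01] w 0.27 t 14.4
shift [-0.005  0.079 -0.005] turn [-0.001  0.004  0.026]
```

View pics/w5.png

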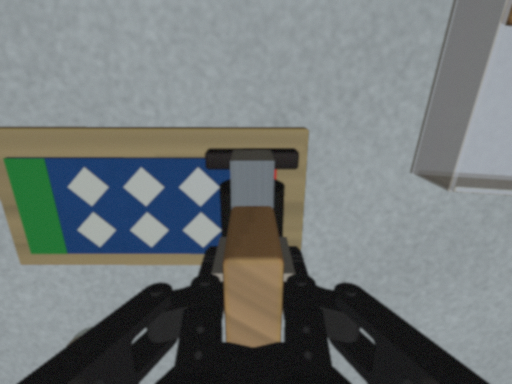

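View pics/s5.png

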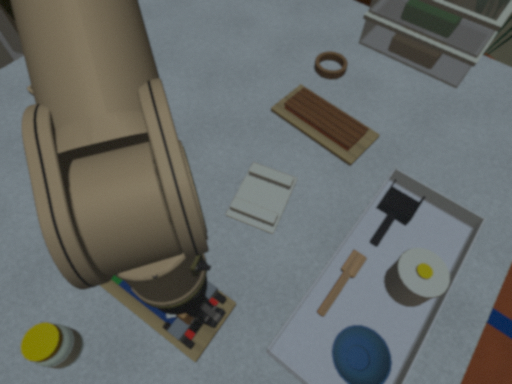

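The wrist view shows the drum over the red stripe (red only peeking out at (275,175)), and green and the diamonds clear behind it. Now lifting straight up.

```bash
python3 -m crank '0 0.05 0 0 0 0 0;0 0 0 0 0 0 0;0 0 -0.1 0 0 0 0;0 0 -0.2 0 0 0 0;0 0 -0.2 0 0 0 0;0 0 -0.2 0 0 0 0;0 0 -0.2 0 0 0 0;0 0 -0.1 0 0 0 0;0 0 0 0 0 0 0;0 0 0 0 0 0 0'
python3 - <<'E'
from h import *
delta([.5665,.0148,.200],14.6)
o=get_obs();p,d=camera("wrist"); cv2.imwrite("pics/w6.png",p[:,:,::-1]); np.savez("pics/w6.npz",p=p,d=d)
A=R.from_quat(o['ee_rot']);C=cloud("wrist",p,d,o=o);T=A.inv().apply(C.reshape(-1,3)-o['position']).reshape(C.shape)
s=cv2.cvtColor(p,cv2.COLOR_RGB2HSV)[...,1]
m=(abs(T[...,0])<.05)&(abs(T[...,1])<.012)&(T[...,0]>.02)&(d>0)&(s<60)&(T[...,2]<.12)&(T[...,2]>.06)
print("bridge tool z",np.percentile(T[m][:,2],[5,25,50,75,95]).round(4),np.median(T[m],0))
E
```

```text
clock: 15.5
position: [0.6298, -0.2614, 0.2016]
ee_rot: [0.685, 0.729, -0.002, -0.002]
ft_force: [1.3, 0.1, -4.5]
grip_width: 0.275
now [ 0.6298 -0.2614  0.2016] yaw 3.6 F [ 1.26  0.15 -4.45] T [ 0.03 -0.04 -0.04] w 0.275 t 15.5
shift [ 6.99  -1.145  0.047] turn [-0.043 -0.003 -1.375]
bridge tool z [0.0785 0.0792 0.0796 0.0801 0.0806] [0.03732474 0.00017077 0.07963434]
```

View pics/w6.png

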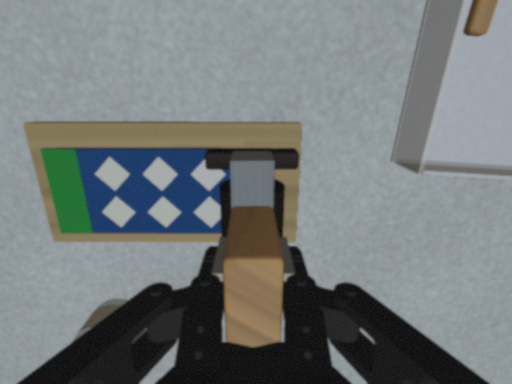

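```bash
python3 -m crank '0.3 -0.05 0 -0.02 0 -0.1 0;0.6 -0.07 0 -0.02 0 -0.14 0;0.9 -0.07 0 0 0 -0.14 0;0.9 -0.07 0 0 0 -0.14 0;0.9 -0.06 0 0 0 -0.14 0;0.9 -0.05 0 0 0 -0.14 0;0.8 -0.04 0 0 0 -0.14 0;0.6 -0.03 0 0 0 -0.14 0;0.4 -0.02 0 0 0 -0.1 0;0.2 0 0 0 0 -0.1 0'
python3 - <<'E'
from h import *
delta([.5665,.0150,.200],14.4)
E
```

```text
clock: 16.55
position: [0.5676, 0.0079, 0.198]
ee_rot: [0.611, 0.792, -0.001, -0.002]
ft_force: [0.0, -0.4, -5.0]
grip_width: 0.274
now [0.5676 0.0079 0.198 ] yaw 14.67 F [ 0.01 -0.44 -5.04] T [-0.05  0.02  0.03] w 0.274 t 16.55
shift [ 0.178  0.018 -0.05 ] turn [-0.027 -0.015  0.034]
```

```bash
python3 -m crank '0.04 0.01 0 -0.01 -0.01 0.01 0;0.04 0.01 0 -0.01 0 0.01 0;0.02 0 0.1 0 0 0.01 0;0 0 0.2 0 0 0 0;0 0 0.2 0 0 0 0;0 0 0.2 0 0 0 0;0 0 0.1 0 0 0 0;0 0 0 0 0 0 0;0 0 0 0 0 0 0;0 0 0 0 0 0 0'
python3 - <<'E'
from h import *
delta([.5665,.0150,.1445],14.4)
o=get_obs();p,d=camera("wrist"); cv2.imwrite("pics/w7.png",p[:,:,::-1]); np.savez("pics/w7.npz",p=p,d=d)
C=cloud("wrist",p,d,o=o)
x,y,zz=C[...,0],C[...,1],C[...,2]
m=(d>0)&(zz>.018)&(zz<.03)&(abs(x-.566)<.1)&(abs(y)<.15)
nn,lab,st,ce=cv2.connectedComponentsWithStats(m.astype(np.uint8))
for k in np.argsort(-st[1:,4])[:2]+1: print(st[k],rect(C[lab==k][:,:2]),np.median(C[lab==k][:,2]))
E
```

```text
clock: 17.55
position: [0.5674, 0.0073, 0.1621]
ee_rot: [0.615, 0.788, -0.002, -0.0]
ft_force: [-0.2, -0.2, -4.3]
grip_width: 0.273
now [0.5674 0.0073 0.1621] yaw 14.05 F [-0.17 -0.16 -4.29] T [-0.03  0.01 -0.02] w 0.273 t 17.55
shift [0.194 0.027 0.439] turn [-0.018  0.014 -0.044]
[ 183  113  139   38 4813] (array([552.9,  63.4]), array([100.1,  25.8]), np.float32(14.45)) 0.024856007998162566
[283 233  31  31 534] (array([613.8, -22. ]), array([25.3, 27. ]), np.float32(-75.49)) 0.024668552128304752
```

View pics/w7.png

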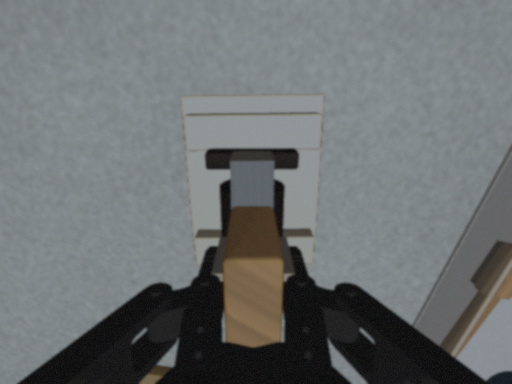

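Roller still hangs 18 mm up and about 7 mm short along the tool's x axis. I'll correct that before lowering.

```bash
python3 -m crank '0.07 0.01 0 -0.01 0 -0.02 0;0.07 0.01 0 -0.01 0.01 -0.02 0;0.05 0.01 0.1 0 0 0 0;0 0 0.1 0 0 0 0;0 0 0.05 0 0 0 0;0 0 0 0 0 0 0;0 0 0 0 0 0 0;0 0 0 0 0 0 0;0 0 0 0 0 0 0;0 0 0 0 0 0 0'
python3 - <<'E'
from h import *
delta([.5660,.0153,.1445],14.4)
E
```

```text
clock: 18.6
position: [0.5671, 0.016, 0.152]
ee_rot: [0.613, 0.79, 0.001, 0.001]
ft_force: [0.1, -0.1, -4.9]
grip_width: 0.272
now [0.5671 0.016  0.152 ] yaw 14.43 F [ 0.09 -0.13 -4.95] T [-0.04  0.01 -0.07] w 0.272 t 18.6
shift [-0.011 -0.031  0.187] turn [0.015 0.002 0.004]
```

```bash
python3 -m crank '0 -0.02 0.05 0.01 0 0 0;0 -0.01 0.04 0 0 0 0;0 0 0.04 0 0 0 0;0 0 0.03 0 0 0 0;0 0 0.01 0 0 0 0;0 0 0 0 0 0 0;0 0 0 0 0 0 0;0 0 0 0 0 0 0;0 0 0 0 0 0 0;0 0 0 0 0 0 0'
python3 - <<'E'
from h import *
delta([.5660,.0153,.1445],14.4)
E
```

```text
clock: 19.6
position: [0.5659, 0.0156, 0.1448]
ee_rot: [0.613, 0.79, 0.0, 0.0]
ft_force: [-0.2, 0.2, -4.1]
grip_width: 0.273
now [0.5659 0.0156 0.1448] yaw 14.42 F [-0.2   0.17 -4.1 ] T [-0.    0.08 -0.02] w 0.273 t 19.6
shift [-0.009 -0.001  0.008] turn [0.007 0.002 0.003]
```

Not quite in contact yet; easing down a little more.

```bash
python3 -m crank '0 0 0.01 0 0 0 0;0 0 0.01 0 0 0 0;0 0 0.01 0 0 0 0;0 0 0 0 0 0 0;0 0 0 0 0 0 0;0 0 0 0 0 0 0;0 0 0 0 0 0 0;0 0 0 0 0 0 0;0 0 0 0 0 0 0;0 0 0 0 0 0 0'
python3 - <<'E'
from h import *
delta([.5660,.0153,.1445],14.4)
E
```

```text
clock: 20.6
position: [0.566, 0.0156, 0.1447]
ee_rot: [0.613, 0.79, 0.001, 0.0]
ft_force: [-2.7, 0.8, 1.3]
grip_width: 0.273
now [0.566  0.0156 0.1447] yaw 14.42 F [-2.74  0.79  1.27] T [-0.07  0.6  -0.02] w 0.273 t 20.6
shift [-0.007 -0.001  0.006] turn [ 0.007 -0.004  0.002]
```

Feet on the rails (support force ≈ 6 N). Opening, and then retreating straight up.

```bash
python3 -m crank '0 0 0 0 0 0 40;0 0 0 0 0 0 85;0 0 0 0 0 0 85;0 0 0 0 0 0 85;0 0 0 0 0 0 85;0 0 0 0 0 0 85;0 0 0 0 0 0 85;0 0 0 0 0 0 85;0 0 0 0 0 0 85;0 0 0 0 0 0 85'
python3 -c "
from h import *
delta([.5660,.0153,.1445],14.4)"
```

```text
clock: 21.6
position: [0.5675, 0.0157, 0.1453]
ee_rot: [0.613, 0.79, 0.002, 0.002]
ft_force: [-0.5, -0.3, -0.4]
grip_width: 0.998
now [0.5675 0.0157 0.1453] yaw 14.42 F [-0.47 -0.28 -0.37] T [ 0.05 -0.01  0.03] w 0.998 t 21.6
shift [ 0.    -0.038  0.02 ] turn [0.035 0.003 0.002]
```

```bash
python3 -m crank '0 0 -0.1 0 0 0 85;0 0 -0.2 0 0 0 85;0 0 -0.4 0 0 0 85;0 0 -0.5 0 0 0 85;0 0 -0.5 0 0 0 85;0 0 -0.5 0 0 0 85;0 0 -0.4 0 0 0 85;0 0 -0.3 0 0 0 85;0 0 0 0 0 0 85;0 0 0 0 0 0 85'
python3 - <<'E'
from h import *
o=get_obs();p,d=camera("wrist"); cv2.imwrite("pics/w8.png",p[:,:,::-1])
C=cloud("wrist",p,d,o=o); print(o['position'],o['ft_force'],o['clock'])
x,y,zz=C[...,0],C[...,1],C[...,2]
def rep(name,mask):
    mask=mask&(d>0)
    nn,lab,st,ce=cv2.connectedComponentsWithStats(mask.astype(np.uint8))
    k=1+np.argmax(st[1:,4]); Q=lab==k
    P=C[Q]; print(name,st[k],"z",np.percentile(P[:,2],[5,50,95]).round(4),rect(P[:,:2]))
r2=(abs(x-.56)<.14)&(abs(y-.01)<.12)
rep("cradle",r2&(zz>.004)&(zz<.14)); rep("rollertop",r2&(zz>.11)&(zz<.135)); rep("bridge",r2&(zz>.05)&(zz<.075))
p,d=camera("scene"); cv2.imwrite("pics/s8.png",p[:,:,::-1])
p,d=camera("top"); C=cloud("top",p,d); x,y,zz=C[...,0],C[...,1],C[...,2]
rep("sheet top",(x>.3)&(x<.7)&(y<-.15)&(y>-.36)&(zz>.026))
E
```

```text
clock: 22.6
position: [0.5667, 0.0149, 0.2702]
ee_rot: [0.613, 0.79, 0.003, 0.002]
ft_force: [-0.8, -0.3, -0.0]
grip_width: 0.994
[0.56673323 0.01493945 0.27017303] [-0.84407375 -0.27551423 -0.01336755] 22.6
cradle [  201   102    97   125 11052] z [0.006  0.0244 0.1231] (array([565.3,  15.7]), array([110.1, 149.2]), np.float32(-75.52))
rollertop [ 236  167   29   60 1671] z [0.1196 0.1228 0.1239] (array([565.4,  16.6]), array([23.7, 49.3]), np.float32(-75.31))
bridge [236 129  29  32 762] z [0.0604 0.0649 0.0685] (array([556.6,  49. ]), array([29.3, 32. ]), np.float32(-73.55))
sheet top [ 350  157   41   84 2733] z [0.0288 0.0319 0.0347] (array([ 548.7, -264.1]), array([200. ,  81.5]), np.float32(3.57))
```

View pics/w8.png

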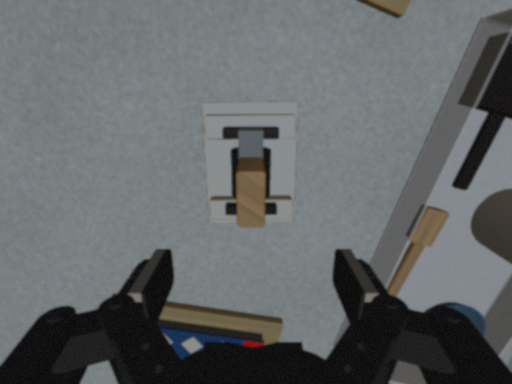

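View pics/s8.png

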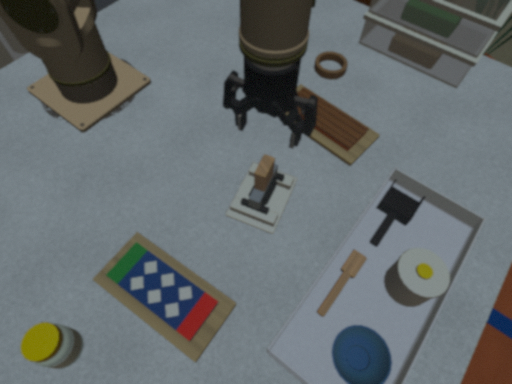

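Both views show the roller upright and centred on the cradle: the grip is at (251,192) in the wrist view and (264,172) in the scene view. The gripper is clear of it, and the sheet has sprung back.

```bash
python3 -c "
from workcell import *
print(hand_in())"
```

```text
the job is handed in; nothing more can be done
None
```

The job is done and handed in at about 23 s of the 48 s allowed. I took the roller by its grip and pressed it onto the green stripe. I rolled once along the middle of the sheet to the red stripe, lifted, set the roller back on its cradle, let go and moved clear.

- **Pressing:** The depth was steady, with the tool height at 161.0–161.1 mm at every check during the roll. Force gave a depth of about 4.5–5.1 mm; height gave about 5.4–5.7 mm. Both are inside the 4–6 mm band but differ by about 0.7 mm. The press onto the green stripe took two steps, pausing at about 2.5 mm before reaching full depth, all before rolling began. A side force of about 2 N stayed on the roller through the roll.
- **Rolling:** The drum ran from x ≈ 0.465 m, on the green stripe, to at least x ≈ 0.630 m, on the red. I commanded a further 2 mm nudge just before lifting but did not check it at contact. I did not measure the drum's turning.
- **Putting back:** The roller's top is within 1 mm of the cradle centre and 0.2° of its angle. It stands upright at its original height. The sheet's top is back at 32 mm and the board has not moved.
- **Camera mismatch:** The top and scene cameras disagreed by about 4 mm in y, so I used the wrist camera, which fell between them.

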